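# Fit up a pedestal on the welding turntable

### The arm

A 6-joint arm with a two-finger parallel gripper is mounted at the origin on the work surface. World frame = base frame: x ahead of the robot, y to its left, z up, the work surface at z = 0. Lengths are in mm, angles in rad, forces in N, time in s.
With the tool pointing down it reaches from about 275 to 1000 mm from the base axis. Payload 8.4 kg.
Tool frame: the origin (TCP) lies on the mounting face of the last link; the fingertips stand 173 mm ahead of it and the grasp point (between the pads) lies 155 mm ahead of it; z points along the fingers, y is the line along which they close (so a half turn about z gives the same grasp; the last joint's range is limited). The gripper opens to 85 mm and grips with 20 to 120 N. Pads are 22 mm wide; open, the fingers measure 114 mm over their backs; the gripper's body (76 mm by 85 mm) begins 54 mm behind the grasp point. The pads swing forward as they close: fully open they stand 13 mm farther back than shut.
Start: joints at [1.171, 0.353, 1.633, -0, 1.155, -0.002], TCP at [242.119, 576.201, 404.681] pointing down, gripper open.
Joint ranges: [-2.63, 2.63], [-0.92, 2.1], [0.06, 2.66], [-1.3, 4.44], [0, 2.69], [-3.02, 3.02]. Speed limits (rad/s): [2.22, 2.22, 2.79, 3.14, 3.14, 3.14].

### API

Orientations are given as [roll, pitch, yaw] about the fixed x, y, z axes, in that order (R = Rz(yaw) Ry(pitch) Rx(roll)).
In Python, from rig import r gives the robot as it stands.
- The arm moves only by the tool apply_moves, never from a script. Its argument "deltas" is a list of rows, each an object with "claw": the gripper command: -1 is fully open, 1 is shut, values between are in proportion; "delta_pos": the shift along the tool's x, y, z in cm, a list of three; "yaw": the turn about the tool's z in rad. In form: [{"claw": claw, "delta_pos": [tx, ty, tz], "yaw": yaw}, ...]. A call has 1 to 8 rows; each row shifts and turns the commanded pose from where the row before left it, along the tool's axes as they then stand; what a row does not reach is not made up. A row lasts 1/8 s, in which the tool goes at most 62.5 mm and 10.7 degrees, less where a joint would pass 70% of its speed; a pose out of reach is approached as far as the arm can. A call with a gripper value outside its range is refused whole. The fingers move at their own pace and stop on an object; "grip_force" is the grip in N (left out, the last holds). Time passes only in rows, so rows that do not move let the fingers close. It gives the time, the measured TCP pose, the force, the opening and the grip force at its end, in the units of the state.
- r.sense(): the state, without advancing time (a new reading comes with each control period).
- r.grab_frame(name): name is "side" or "top"; returns a dict with "img" (480x640x3 uint8, blue, green, red), "z_map" (480x640 float32, mm along the optical axis (not along the pixel's ray), 0 where there is no reading), "fx", "fy", "cx", "cy" (pixels), "eye" and "rotation" of the camera in the world. Camera axes: x right, y up, looking along -z (the intrinsics and any distortion apply to the point x, -y, -z); pixel columns grow to the right and rows downward; lengths in mm; the calibration is good to about 2 mm. A picture is of the moment at which its call begins.
- r.sign_off(): hands the job in; it is judged then, once.
The state is a dict: "clock": time; "qpos": joint angles; "qvel": joint speeds; "joint_efforts": joint torques, N m; "eef_pos": TCP position; "tcp_rot": TCP orientation; "contact_force": force on the tool from outside, world axes, zero at the start; "wrist_torque": the same for the moment, N m; "opening": opening from 0.0 (shut) to 1.0 (fully open); "grasp_force": force on a finger pad.
Only numpy, scipy, OpenCV 4.12 (cv2) and the standard library are available. Lean on these libraries where they do the work, as an engineer would, in place of code of your own. Each camera call takes 0.05 s, during which the arm holds its last target. There are 200 camera calls.

### The job

Fit up the small steel pedestal on the yellow welding turntable ready for tacking, in this order: lift the base plate straight up off the two dowels of the blue fixture, keeping it level so it does not bind, and lay it centred along the turntable across both copper bars; set the bright steel collar flat in the middle of the plate; stand the tube in the collar, down on the plate; and lay the square cap plate centred on top of the tube with its edges in line with those of the base plate. Set each part down rather than dropping it, let go of everything, and leave the tape measure, magnetic square and wire brush where they lie.

Things in the scene. Friction and masses are not known exactly. Their poses are not given: they have to be found in the camera images.
- plate_mid (a point): Centre (half-way up) of the base plate: loose flat red-brown rectangular plate, 66 (x) by 140 (y) by 10 mm thick, 0.7 kg. Two through holes of 13.5 mm at y = +/-52 mm; at the start the fixture's dowels stand in them, the plate flat on the rest blocks, its centre 39 mm above the bench. The middles of its long sides are free to grip, across the 66 mm.
- collar_mid (a point): Centre (half-way up) of the collar: a loose bright bare-steel ring lying flat on the bench, 58 mm outside diameter, 48 mm bore, 18 mm high (z along its axis), about 0.12 kg.
- tube_mid (a point): Centre (half-way up) of the tube: a loose light grey round steel tube standing upright on the bench, 42 mm outside diameter, 4 mm wall, open at both ends, 70 mm long (z along its axis), about 0.26 kg. It fits the collar's bore with 3 mm to spare all round.
- cap_mid (a point): Centre (half-way up) of the cap plate: a loose red-brown square plate lying flat on the bench, 56 mm by 56 mm (x and y along its edges) by 12 mm thick, no holes, about 0.29 kg.
- fixture: Fixed blue drilling fixture that holds the base plate at the start. Origin: centre of its underside, on the bench. Foot 80 (x) by 190 (y) by 10 mm high; two rest blocks 46 (x) by 34 mm (y) centred at y = +/-52 mm, tops 34 mm above the bench; on each an upright steel dowel, 12 mm in diameter with tapered nose, its tip 22 mm above the block top.
- turntable: Fixed yellow round welding turntable; does not turn. Origin: centre of its underside, on the bench. Steel face 170 mm in diameter, its top 47 mm above the bench. On it two fixed copper bars along x, each 80 (x) by 14 (y) by 12 mm high, centred at y = +/-42 mm, tops 59 mm above the bench. The base plate belongs centred on both bars, long side along y, either way round; between the bars is room for fingers.
- tape: Bystander: yellow and black tape measure lying on its side, 70 by 66 by 36 mm high. Origin at the centre of its underside.
- magnet: Bystander: red arrow-shaped magnetic welding square lying flat, about 95 by 80 by 18 mm high. Origin near the middle of its underside.
- brush: Bystander: wire brush lying on its side, wooden back and handle, rows of wire bristles to its +y, about 270 mm long (its x), 40 mm wide, 26 mm high. Origin on its underside near the middle.
Not all that is in view belongs to the job. There is more than one size of the part that bears plate_mid; the job needs the larger. Of the things that look like the part that bears collar_mid, the larger one is meant.

How it is judged (in metres and radians):
On the way, in this order (a step that is already met when the one before it is completed fails the run):
1. the base plate is off the dowels and lies level and centred on both bars of the turntable (horizontal distance between plate_mid and turntable below 0.012 m and angle between the y axis of plate_mid and the y axis of turntable, either way round below 0.2 rad and angle between plate_mid's own z axis and vertical below 0.06 rad and z of plate_mid in the frame of turntable between 0.061 and 0.067 m), for 0.2 s.
2. the collar lies flat in the middle of the base plate (all of step 1 and horizontal distance between collar_mid and plate_mid below 0.008 m and angle between collar_mid's own z axis and vertical below 0.06 rad and z of collar_mid in the frame of plate_mid between 0.011 and 0.017 m), for 0.2 s.
3. the tube stands in the collar, down on the plate (all of step 2 and horizontal distance between tube_mid and collar_mid below 0.006 m and angle between tube_mid's own z axis and vertical below 0.06 rad and z of tube_mid in the frame of plate_mid between 0.037 and 0.043 m), for 0.2 s.
4. the cap plate lies centred and in line on top of the tube (all of step 3 and horizontal distance between cap_mid and tube_mid below 0.008 m and angle between cap_mid's own z axis and vertical below 0.06 rad and (angle between the x axis of cap_mid and the x axis of plate_mid, either way round below 0.2 rad or angle between the x axis of cap_mid and the y axis of plate_mid, either way round below 0.2 rad) and z of cap_mid in the frame of tube_mid between 0.038 and 0.044 m), for 0.2 s.
At the end, for the whole second after the job is handed in: Base plate on both bars, within 12 mm of the turntable axis and 11 deg of its y; collar flat on it within 8 mm of centre; tube upright in the collar, foot on the plate; cap flat on the tube within 8 mm of centre, edges within 11 deg of the plate's; all released, at rest (all of step 4 and linear speed of each of plate, collar, tube, cap below 0.02 m/s); the robot touches nothing.
It fails at once if the base plate is tilted more than about 11 degrees (angle between plate_mid's own z axis and vertical above 0.2 rad).
It fails at once if a part is dropped: it falls freely by more than about 25 mm ((linear speed of plate above 0.7 m/s and contact force between plate and the fingers below 0.05 N) or (linear speed of collar above 0.7 m/s and contact force between collar and the fingers below 0.05 N) or (linear speed of tube above 0.7 m/s and contact force between tube and the fingers below 0.05 N) or (linear speed of cap above 0.7 m/s and contact force between cap and the fingers below 0.05 N)).
It fails at once if the tape measure, magnetic square or wire brush is shoved more than 20 mm from where it lay (distance of any of tape, magnet, brush from where it was at the start of the episode above 0.02 m).
It also fails if it takes over 125 s, if anything falls off the work surface, if the arm or the gripper's body presses on something with over 40 N, if the wrist force passes 120 N, or if a joint passes its speed limit or range.

## Working session

There is one attempt and no reset: what is moved stays moved. The work goes in short steps, Python scripts to look and compute and a tool call to move; the robot and the scene stay as the last step left them, time stands still between calls to the robot, and variables do not carry over. Pictures are saved under pics/ and viewed, at most 14 in all, crops included, and the job is handed in when it is done.

Besides the shell and the picture viewer there is one more tool, called after "Emit:" as name(argument=value, ...), one argument or row to a line, values as JSON. apply_moves: Moves the arm, as the interface text tells. Its arguments: {"type":"object","properties":{"deltas":{"type":"array"},"grip_force":{"type":"number"}},"required":["deltas"]}

```bash
mkdir -p pics; ls; python3 - <<'E'
from rig import r
import cv2,numpy as np,pickle
for n in("top","side"):
    f=r.grab_frame(n); cv2.imwrite(f"pics/{n}0.png",f["img"]); pickle.dump(f,open(f"pics/{n}0.pkl","wb"))
    print(n,f.keys(),f["fx"],f["fy"],f["cx"],f["cy"],f["eye"],np.round(f["rotation"],4).tolist())
print(r.sense())
E
```

```text
pics
top dict_keys(['img', 'z_map', 'fx', 'fy', 'cx', 'cy', 'eye', 'rotation']) 460.70410908076815 460.70410908076815 319.99025806224523 244.09713980861144 [4.37054434e+02 8.39612442e-01 9.05124038e+02] [0.148, 0.0121, -1.5692]
side dict_keys(['img', 'z_map', 'fx', 'fy', 'cx', 'cy', 'eye', 'rotation']) 519.0781677482923 519.0781677482923 323.0371364645465 238.79208574046822 [ 351.54072061 -570.39033229  803.90956637] [0.6999, -0.0002, -0.3596]
{'clock': 0.1, 'qpos': array([ 1.17061544e+00,  3.53608828e-01,  1.63406734e+00, -5.12250309e-05,
        1.15519774e+00, -2.41796215e-03]), 'qvel': array([-6.24338241e-04, -2.02688700e-03, -5.95408260e-04, -1.69801761e-05,
        1.18878065e-03, -2.12277504e-04]), 'joint_efforts': array([-2.21499060e-03, -6.06356835e+01, -3.42814529e+01, -6.19712478e-05,
        3.95101481e-03, -5.07035395e-06]), 'eef_pos': array([242.03354128, 576.00446164, 404.01467313]), 'tcp_rot': array([-3.14031129e+00,  4.37398062e-05,  2.74385047e+00]), 'contact_force': array([ 0.27048599, -0.2244508 ,  0.59429612]), 'wrist_torque': array([ 0.0013121 , -0.00450127, -0.03140807]), 'grasp_force': 0.0, 'opening': 0.9992776163477131}
```

View pics/top0.png

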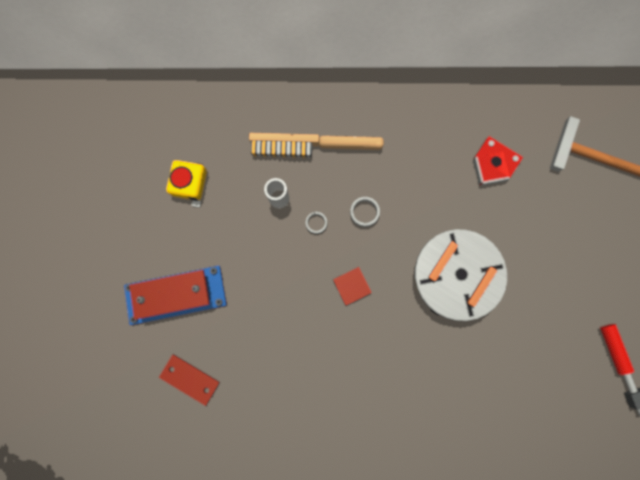

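View pics/side0.png

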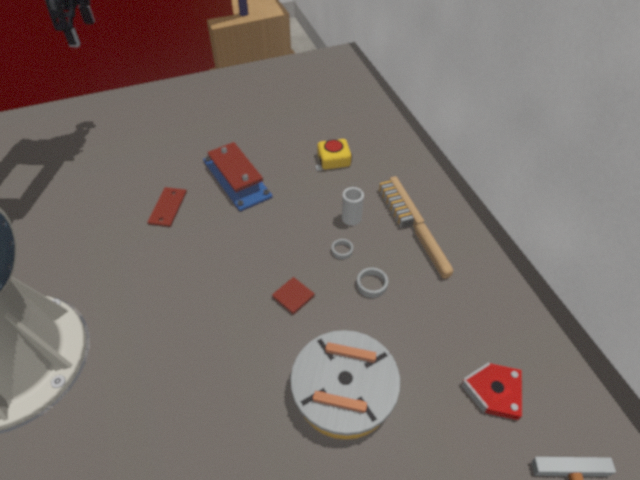

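The top view shows these candidates:
- **Plates:** the larger one on the blue fixture at (168,294) and a smaller one on the bench at (190,380). The one on the fixture is the one meant.
- **Rings:** the larger at (365,211) and a smaller one at (316,222). The larger is the collar.
- **Other parts:** tube (276,190), cap (352,286), turntable (461,275).

Next I measure them and make one enlarged crop to confirm.

```bash
cat > h.py <<'E'
import numpy as np,cv2,pickle
from scipy.spatial.transform import Rotation as R
def cloud(f):
    """world xyz for each pixel, from depth"""
    h,w=f["z_map"].shape; u,v=np.meshgrid(np.arange(w),np.arange(h)); z=f["z_map"]
    p=np.stack([(u-f["cx"])/f["fx"]*z,-(v-f["cy"])/f["fy"]*z,-z],-1)
    return p@R.from_euler('xyz',f["rotation"]).as_matrix().T+f["eye"]
def cast(f,uv,h):
    """rays through pixels onto plane z=h"""
    uv=np.atleast_2d(np.asarray(uv,float))
    d=np.c_[(uv[:,0]-f["cx"])/f["fx"],-(uv[:,1]-f["cy"])/f["fy"],-np.ones(len(uv))]@R.from_euler('xyz',f["rotation"]).as_matrix().T
    return (f["eye"]+d*((h-f["eye"][2])/d[:,2])[:,None])
def blob(m,near):
    """component of mask nearest to pixel"""
    n,l,s,c=cv2.connectedComponentsWithStats(m.astype(np.uint8))
    i=1+np.argmin([np.hypot(*(c[k]-near))+(1e3 if s[k][4]<25 else 0) for k in range(1,n)])
    return (l==i).astype(np.uint8)
def outline(m): return max(cv2.findContours(m,cv2.RETR_EXTERNAL,cv2.CHAIN_APPROX_NONE)[0],key=len)[:,0,:]
def rect(f,m,h):
    """outline cast on z=h -> centre,sizes,angle of long side from world x (deg)"""
    p=cast(f,outline(m),h)[:,:2].astype(np.float32)
    c,s,a=cv2.minAreaRect(p)
    if s[0]<s[1]: a+=90
    return np.round(c,1),np.round(sorted(s),1),round((a+90)%180-90,1)
def circ(f,m,h):
    p=cast(f,outline(m),h)[:,:2].astype(np.float32)
    (c,s,a)=cv2.fitEllipse(p); return np.round(c,1),np.round(s,1)
def masks(f):
    b,g,r=[f["img"][...,i].astype(int) for i in range(3)]
    return dict(red=(r>90)&(g<70)&(b<70),orange=(r>170)&(g>80)&(g<160)&(b<120),blue=(b>r+40),bright=(np.minimum(np.minimum(r,g),b)>115))
E
python3 - <<'E'
from h import *
for n,px in (("top",dict(plate=(168,294),small=(190,380),cap=(352,286),ring=(365,211),ring2=(316,222),tube=(276,186),tt=(461,275),bars=[(443,261),(482,287)],tape=(186,180),brush=(315,142),mag=(497,161))),
 ("side",dict(plate=(235,167),small=(168,207),cap=(294,295),ring=(372,282),ring2=(342,248),tube=(353,195),tt=(345,375),bars=[(350,352),(340,402)]))):
    f=pickle.load(open(f"pics/{n}0.pkl","rb")); m=masks(f); P=cloud(f)
    print(n)
    for k in("plate","small","cap"):
        h=dict(plate=44,small=10,cap=12)[k]; print(k,*rect(f,blob(m["red"],px[k]),h),"depth z",np.round(np.median(P[px[k][1]-3:px[k][1]+4,px[k][0]-3:px[k][0]+4,2]),1))
    for k,h in(("ring",18),("ring2",18),("tube",70)):
        mm=blob(m["bright"],px[k]); print(k,mm.sum(),*circ(f,mm,h),"z",np.round(np.percentile(P[mm>0][:,2],[10,50,90]),1))
    for q in px["bars"]:
        mm=blob(m["orange"],q);print("bar",*rect(f,mm,59),"z",np.round(np.median(P[mm>0][:,2]),1))
    q=px["tt"]; mm=blob((abs(P[...,2]-47)<6),q) ; print("tt",*circ(f,mm,47))
f=pickle.load(open("pics/top0.pkl","rb"))
cv2.imwrite("pics/crop0.png",cv2.resize(f["img"][160:410,110:400],None,fx=2.4,fy=2.4,interpolation=cv2.INTER_CUBIC))
E
```

```text
top
plate [470.4 293.8] [ 63.9 142.2] -77.9 depth z 44.6
small [312.4 258.5] [ 46.2 101.6] 60.6 depth z 7.9
cap [312.6 257.9] [ 46.1 101.3] 60.6 depth z 12.4
ring 427 [637.5 -76.2] [60.5 61.9] z [-0.7 14.5 19.1]
ring2 278 [615.   20.2] [44.4 47.1] z [-0.7  3.  14.7]
tube 326 [667.4  95.9] [46.2 47.2] z [-0.2 63.5 71.6]
bar [ 532.3 -215.8] [14.7 80.2] -33.7 z 59.2
bar [ 486.  -284.1] [13.8 80.1] -34.0 z 59.1
tt [ 508.  -248.9] [167.6 168.3]
side
plate [469.1 291.8] [ 65.1 141. ] -78.2 depth z 45.7
small [310.9 254.6] [ 49.3 107. ] 61.3 depth z 9.2
cap [487.8 -53.2] [55.1 56.8] -63.3 depth z 13.4
ring 342 [635.8 -75.3] [58.5 60.3] z [ 1.1 17.6 20.2]
ring2 192 [612.7  17.8] [43.4 44.7] z [ 0.9 12.3 15.4]
tube 454 [659.4  79.9] [ 40.8 101.8] z [ 5.7 55.7 71.4]
bar [ 531.9 -215.6] [11.6 78.1] -34.3 z 59.8
bar [ 485.4 -285.6] [12.2 77.9] -33.9 z 59.7
tt [ 508.7 -251.2] [167.8 170. ]
```

View pics/crop0.png

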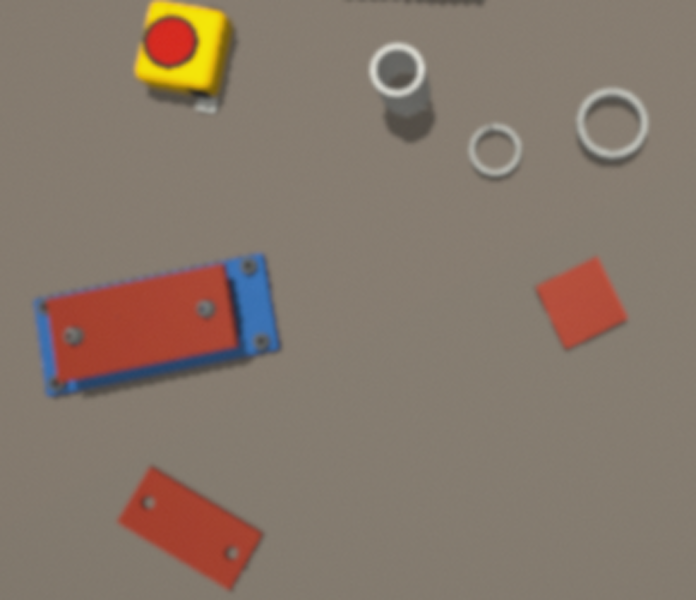

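The crop confirms it. The large plate sits on the fixture over its two dowels, and the small plate lies loose below it. The 60 mm ring at right is clearly larger than the 45 mm one.

Both views agree on positions:
- Plate: about (470,293), long axis 102°.
- Turntable: (508.7,-250), y axis at 56°.

Moving above the plate.

```bash
cat > go.py <<'E'
import sys,numpy as np
from rig import r
def go(x,y,z,yawdeg,s=None):
    s=s or r.sense(); p=s["eef_pos"]; yw=s["tcp_rot"][2]; d=np.array([x,y,z])-p
    t=np.array([d[0]*np.cos(yw)+d[1]*np.sin(yw),d[0]*np.sin(yw)-d[1]*np.cos(yw),-d[2]])/10
    dy=-(np.radians(yawdeg)-yw); dy=(dy+np.pi/2)%np.pi-np.pi/2
    print("at",np.round(p,1),"yaw",round(np.degrees(yw),1),"| shift cm (before turning)",np.round(t,2),"|",round(np.linalg.norm(t),1),"| turn rad",round(dy,3),"| f",np.round(s["contact_force"],1),"open",round(s["opening"],3),"t",round(s["clock"],1))
if __name__=="__main__": go(*map(float,sys.argv[1:]))
E
python3 go.py 470 293 300 102
```

```text
at [242. 576. 404.] yaw 157.2 | shift cm (before turning) [-31.98 -17.26  10.4 ] | 37.8 | turn rad 0.964 | f [ 0.3 -0.2  0.6] open 0.999 t 0.1
```

Emit:
apply_moves(
  deltas=[
    {"claw": -1, "delta_pos": [-4, -2.16, 1.3], "yaw": 0},
    {"claw": -1, "delta_pos": [-4, -2.16, 1.3], "yaw": 0},
    {"claw": -1, "delta_pos": [-4, -2.16, 1.3], "yaw": 0},
    {"claw": -1, "delta_pos": [-4, -2.16, 1.3], "yaw": 0},
    {"claw": -1, "delta_pos": [-4, -2.16, 1.3], "yaw": 0},
    {"claw": -1, "delta_pos": [-4, -2.16, 1.3], "yaw": 0},
    {"claw": -1, "delta_pos": [-4, -2.16, 1.3], "yaw": 0},
    {"claw": -1, "delta_pos": [-4, -2.16, 1.3], "yaw": 0},
  ],
  grip_force=50,
)

```text
clock: 1.1
eef_pos: [470.9, 291.6, 300.1]
tcp_rot: [-3.141, -0.0, 2.744]
contact_force: [0.3, 0.2, 0.1]
opening: 1.001
grasp_force: 0.0
```

Emit:
apply_moves(
  deltas=[
    {"claw": -1, "delta_pos": [0, 0, 0], "yaw": 0.161},
    {"claw": -1, "delta_pos": [0, 0, 0], "yaw": 0.161},
    {"claw": -1, "delta_pos": [0, 0, 0], "yaw": 0.161},
    {"claw": -1, "delta_pos": [0, 0, 0], "yaw": 0.161},
    {"claw": -1, "delta_pos": [0, 0, 0], "yaw": 0.161},
    {"claw": -1, "delta_pos": [0, 0, 0], "yaw": 0.161},
    {"claw": -1, "delta_pos": [0, 0, 0], "yaw": 0},
    {"claw": -1, "delta_pos": [0, 0, 0], "yaw": 0},
  ],
)

```text
clock: 2.1
eef_pos: [470.1, 292.9, 300.5]
tcp_rot: [-3.141, 0.0, 1.781]
contact_force: [-0.2, -0.6, 0.1]
opening: 0.997
grasp_force: 0.0
```

```bash
python3 go.py 470 293 190 102; python3 - <<'E'
from h import *; from rig import r
for n in("side","top"):
    f=r.grab_frame(n);pickle.dump(f,open(f"pics/{n}1.pkl","wb"));cv2.imwrite(f"pics/{n}1.png",f["img"])
    P=cloud(f);q=P[(P[...,2]>60)&(P[...,2]<400)&(np.hypot(P[...,0]-470,P[...,1]-293)<90)&(f["z_map"]>0)]
    print(n,len(q),np.round(np.percentile(q[:,2],[0,1,2,5,10,20]),1))
f=pickle.load(open("pics/side1.pkl","rb"));cv2.imwrite("pics/side1c.png",cv2.resize(f["img"][30:230,120:370],None,fx=3,fy=3))
E
```

```text
at [470.1 292.9 300.5] yaw 102.1 | shift cm (before turning) [ 2.000e-02 -1.000e-02  1.105e+01] | 11.1 | turn rad 0.001 | f [-0.2 -0.6  0.1] open 0.997 t 2.1
side 5456 [ 60.3 153.5 160.3 183.1 197.9 218.8]
top 3325 [140.7 153.6 160.4 188.  193.3 208.3]
```

View pics/side1c.png

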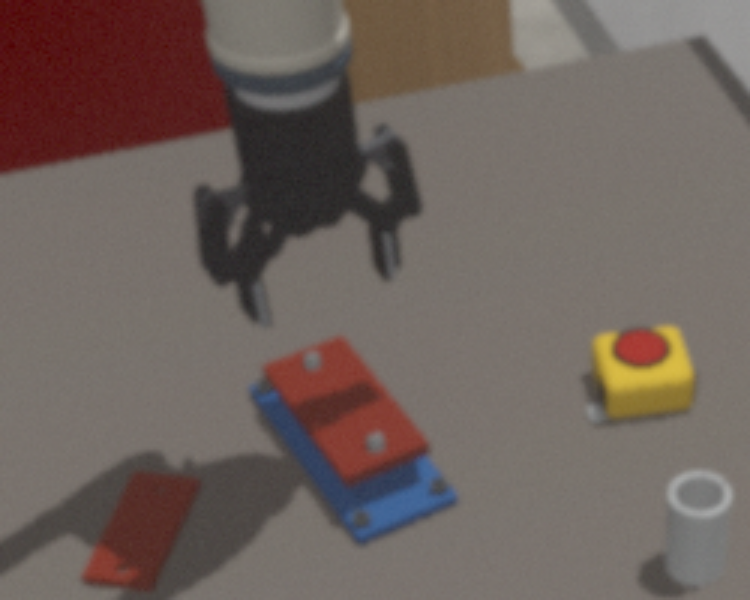

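Gripper is centred over the plate between the dowels and aligned with it. The open fingertips stand about 160 mm from the TCP. Descending to grip.

Emit:
apply_moves(
  deltas=[
    {"claw": -1, "delta_pos": [0, 0, 3], "yaw": 0},
    {"claw": -1, "delta_pos": [0, 0, 3], "yaw": 0},
    {"claw": -1, "delta_pos": [0, 0, 3], "yaw": 0},
    {"claw": -1, "delta_pos": [0, 0, 1.5], "yaw": 0},
    {"claw": -1, "delta_pos": [0, 0, 0.5], "yaw": 0},
    {"claw": -1, "delta_pos": [0, 0, 0], "yaw": 0},
  ],
)

```text
clock: 2.95
eef_pos: [470.4, 293.1, 191.1]
tcp_rot: [3.141, -0.0, 1.778]
contact_force: [-0.6, -0.2, -0.4]
opening: 1.001
grasp_force: 0.0
```

Emit:
apply_moves(
  deltas=[
    {"claw": -0.5, "delta_pos": [0, 0, 0], "yaw": 0},
    {"claw": -0.5, "delta_pos": [0, 0, 0], "yaw": 0},
    {"claw": 0, "delta_pos": [0, 0, 0], "yaw": 0},
    {"claw": 0, "delta_pos": [0, 0, 0], "yaw": 0},
    {"claw": 0, "delta_pos": [0, 0, 0], "yaw": 0},
    {"claw": 0, "delta_pos": [0, 0, 0], "yaw": 0},
  ],
  grip_force=50,
)

```text
clock: 3.7
eef_pos: [470.6, 293.2, 191.9]
tcp_rot: [3.14, -0.001, 1.778]
contact_force: [-0.6, -0.4, 5.9]
opening: 0.762
grasp_force: 53.6
```

Emit:
apply_moves(
  deltas=[
    {"claw": 0, "delta_pos": [0, 0, -0.5], "yaw": 0},
    {"claw": 0, "delta_pos": [0, 0, -0.5], "yaw": 0},
    {"claw": 0, "delta_pos": [0, 0, -0.5], "yaw": 0},
    {"claw": 0, "delta_pos": [0, 0, -0.5], "yaw": 0},
    {"claw": 0, "delta_pos": [0, 0, -0.5], "yaw": 0},
    {"claw": 0, "delta_pos": [0, 0, -0.5], "yaw": 0},
    {"claw": 0, "delta_pos": [0, 0, -0.5], "yaw": 0},
    {"claw": 0, "delta_pos": [0, 0, -0.5], "yaw": 0},
  ],
  grip_force=60,
)

```text
clock: 4.7
eef_pos: [470.1, 292.9, 231.0]
tcp_rot: [-3.141, 0.0, 1.778]
contact_force: [0.4, 0.2, -5.3]
opening: 0.758
grasp_force: 68.6
```

```bash
python3 go.py 470 293 290 102;python3 - <<'E'
from h import *; from rig import r
f=r.grab_frame("side");pickle.dump(f,open("pics/side2.pkl","wb"))
cv2.imwrite("pics/side2c.png",cv2.resize(f["img"][80:230,150:330],None,fx=3,fy=3))
E
```

```text
at [470.1 292.9 231. ] yaw 101.9 | shift cm (before turning) [ 0.01 -0.01 -5.9 ] | 5.9 | turn rad -0.002 | f [ 0.4  0.2 -5.3] open 0.758 t 4.7
```

View pics/side2c.png

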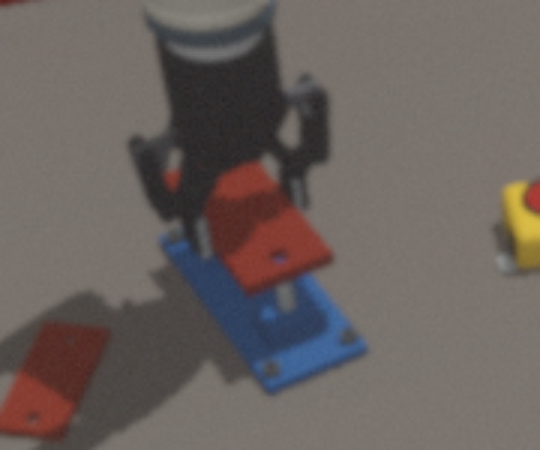

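The plate is level in the grip and clear of the dowels (hole visible at (278,257) in the crop). Raising it and carrying it to the turntable.

Emit:
apply_moves(
  deltas=[
    {"claw": 0, "delta_pos": [0, 0, -1.5], "yaw": 0},
    {"claw": 0, "delta_pos": [0, 0, -1.5], "yaw": 0},
    {"claw": 0, "delta_pos": [0, 0, -1.5], "yaw": 0},
    {"claw": 0, "delta_pos": [0, 0, -1.5], "yaw": 0},
    {"claw": 0, "delta_pos": [0, 0, 0], "yaw": 0.16},
    {"claw": 0, "delta_pos": [0, 0, 0], "yaw": 0.16},
    {"claw": 0, "delta_pos": [0, 0, 0], "yaw": 0.16},
    {"claw": 0, "delta_pos": [0, 0, 0], "yaw": 0.16},
  ],
)

```text
clock: 5.75
eef_pos: [470.2, 292.9, 291.4]
tcp_rot: [3.141, -0.0, 1.133]
contact_force: [0.1, 0.1, -5.5]
opening: 0.761
grasp_force: 68.9
```

Emit:
apply_moves(
  deltas=[
    {"claw": 0, "delta_pos": [0, 0, 0], "yaw": 0.16},
    {"claw": 0, "delta_pos": [0, 0, 0], "yaw": 0},
  ],
)

```text
clock: 6.0
eef_pos: [470.2, 292.9, 291.3]
tcp_rot: [3.141, -0.0, 0.979]
contact_force: [-0.0, -0.2, -4.5]
opening: 0.762
grasp_force: 68.9
```

```bash
python3 go.py 508.7 -250 275 56
```

```text
at [470.2 292.9 291.3] yaw 56.1 | shift cm (before turning) [-42.91  33.49   1.63] | 54.5 | turn rad 0.001 | f [-0.  -0.2 -4.5] open 0.762 t 6.0
```

Emit:
apply_moves(
  deltas=[
    {"claw": 0, "delta_pos": [-1.6, 1.25, 0], "yaw": 0},
    {"claw": 0, "delta_pos": [-3, 2.34, 0], "yaw": 0},
    {"claw": 0, "delta_pos": [-3, 2.34, 0], "yaw": 0},
    {"claw": 0, "delta_pos": [-3, 2.34, 0], "yaw": 0},
    {"claw": 0, "delta_pos": [-3, 2.34, 0], "yaw": 0},
    {"claw": 0, "delta_pos": [-3, 2.34, 0], "yaw": 0},
    {"claw": 0, "delta_pos": [-3, 2.34, 0], "yaw": 0},
    {"claw": 0, "delta_pos": [-3, 2.34, 0], "yaw": 0},
  ],
)

```text
clock: 7.0
eef_pos: [489.6, 5.0, 291.0]
tcp_rot: [3.141, 0.0, 0.981]
contact_force: [0.4, -0.7, -6.6]
opening: 0.758
grasp_force: 69.0
```

Emit:
apply_moves(
  deltas=[
    {"claw": 0, "delta_pos": [-3, 2.34, 0], "yaw": 0},
    {"claw": 0, "delta_pos": [-3, 2.34, 0], "yaw": 0},
    {"claw": 0, "delta_pos": [-3, 2.34, 0], "yaw": 0},
    {"claw": 0, "delta_pos": [-3, 2.34, 0.4], "yaw": 0},
    {"claw": 0, "delta_pos": [-3, 2.34, 0.4], "yaw": 0},
    {"claw": 0, "delta_pos": [-3, 2.34, 0.4], "yaw": 0},
    {"claw": 0, "delta_pos": [-2.3, 1.8, 0.4], "yaw": 0},
    {"claw": 0, "delta_pos": [0, 0, 0], "yaw": 0},
  ],
)

```text
clock: 8.0
eef_pos: [507.2, -252.2, 274.6]
tcp_rot: [3.141, 0.0, 0.978]
contact_force: [-0.4, 0.2, -6.0]
opening: 0.753
grasp_force: 69.0
```

```bash
python3 go.py 508.7 -250 217 56; python3 - <<'E'
from h import *; from rig import r
for n in("top","side"):
    f=r.grab_frame(n); m=masks(f)["red"]; P=cloud(f)
    # plate (at z~122): red points with depth height near the carried plate
    m=m&(abs(P[...,2]-125)<25)&(np.hypot(P[...,0]-508,P[...,1]+250)<110)
    print(n,m.sum(),rect(f,m.astype(np.uint8),127) if m.sum() else "",np.round(np.median(P[m][:,2]),1))
    ys,xs=np.where(m); pl=np.c_[P[m][:,:2],np.ones(m.sum())]; print("fit tilt",np.round(np.linalg.lstsq(pl,P[m][:,2],rcond=None)[0][:2],3))
    if n=="side":cv2.imwrite("pics/side3c.png",cv2.resize(f["img"][220:460,220:470],None,fx=2.4,fy=2.4))
    else: cv2.imwrite("pics/top3c.png",cv2.resize(f["img"][180:370,360:560],None,fx=3,fy=3))
E
```

```text
at [ 507.2 -252.2  274.6] yaw 56.0 | shift cm (before turning) [ 0.27 -0.    5.76] | 5.8 | turn rad 0.001 | f [-0.4  0.2 -6. ] open 0.753 t 8.0
top 359 (array([ 511.7, -234.6]), array([30.2, 66. ]), -55.6) 126.8
fit tilt [-0.001  0.002]
side 771 (array([ 488.6, -294.9]), array([47.5, 51.3]), 57.7) 126.9
fit tilt [0.031 0.007]
```

View pics/side3c.png

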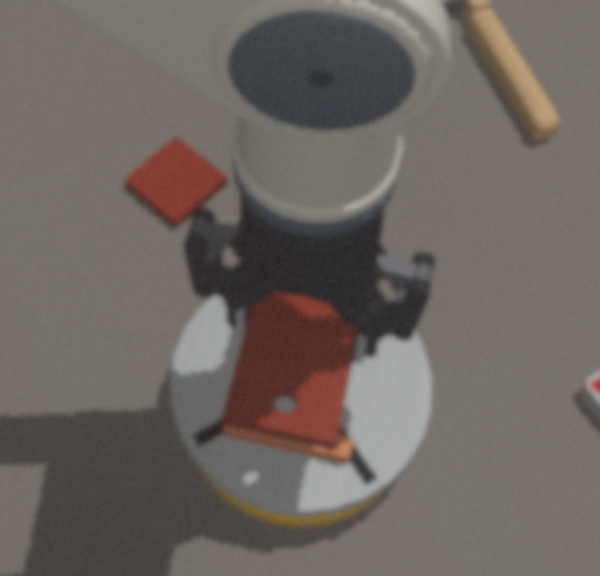

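Plate is level (top at 127) and in line with the bars. Lowering it with a small x correction.

Emit:
apply_moves(
  deltas=[
    {"claw": 0, "delta_pos": [0.25, 0, 1.5], "yaw": 0},
    {"claw": 0, "delta_pos": [0, 0, 1.5], "yaw": 0},
    {"claw": 0, "delta_pos": [0, 0, 1.2], "yaw": 0},
    {"claw": 0, "delta_pos": [0, 0, 0.6], "yaw": 0},
    {"claw": 0, "delta_pos": [0, 0, 0.4], "yaw": 0},
    {"claw": 0, "delta_pos": [0, 0, 0.3], "yaw": 0},
    {"claw": 0, "delta_pos": [0, 0, 0.2], "yaw": 0},
    {"claw": 0, "delta_pos": [0, 0, 0], "yaw": 0},
  ],
)

```text
clock: 9.1
eef_pos: [509.4, -247.9, 217.8]
tcp_rot: [3.141, -0.0, 0.978]
contact_force: [-0.1, 0.4, -6.1]
opening: 0.757
grasp_force: 69.0
```

Emit:
apply_moves(
  deltas=[
    {"claw": 0, "delta_pos": [-0.2, 0, 0], "yaw": 0},
    {"claw": 0, "delta_pos": [0, 0, 0.1], "yaw": 0},
    {"claw": 0, "delta_pos": [0, 0, 0.1], "yaw": 0},
    {"claw": 0, "delta_pos": [0, 0, 0], "yaw": 0},
  ],
)

```text
clock: 9.6
eef_pos: [508.3, -249.7, 217.1]
tcp_rot: [3.141, 0.0, 0.978]
contact_force: [-6.1, 1.5, 10.6]
opening: 0.756
grasp_force: 70.8
```

Contact with the bars (+10 N). Releasing gently and backing straight up.

Emit:
apply_moves(
  deltas=[
    {"claw": -0.6, "delta_pos": [0, 0, 0], "yaw": 0},
    {"claw": -0.7, "delta_pos": [0, 0, 0], "yaw": 0},
    {"claw": -1, "delta_pos": [0, 0, 0], "yaw": 0},
    {"claw": -1, "delta_pos": [0, 0, 0], "yaw": 0},
    {"claw": -1, "delta_pos": [0, 0, 0], "yaw": 0},
  ],
)

```text
clock: 10.22
eef_pos: [508.3, -249.5, 215.6]
tcp_rot: [-3.142, 0.0, 0.978]
contact_force: [-0.9, -1.1, 0.7]
opening: 1.0
grasp_force: 0.0
```

Emit:
apply_moves(
  deltas=[
    {"claw": -1, "delta_pos": [0, 0, -1], "yaw": 0},
    {"claw": -1, "delta_pos": [0, 0, -2], "yaw": 0},
    {"claw": -1, "delta_pos": [0, 0, -3], "yaw": 0},
    {"claw": -1, "delta_pos": [0, 0, -3], "yaw": 0},
    {"claw": -1, "delta_pos": [0, 0, 0], "yaw": 0},
  ],
)

```text
clock: 10.85
eef_pos: [509.1, -249.9, 308.6]
tcp_rot: [3.137, -0.001, 0.978]
contact_force: [0.9, 0.6, -0.7]
opening: 1.0
grasp_force: 0.0
```

```bash
python3 go.py 636.5 -75.5 260 56
```

```text
at [ 509.1 -249.9  308.6] yaw 56.0 | shift cm (before turning) [21.58  0.82  4.86] | 22.1 | turn rad 0.0 | f [ 0.9  0.6 -0.7] open 1.0 t 10.8
```

Emit:
apply_moves(
  deltas=[
    {"claw": -1, "delta_pos": [3.6, 0.14, 0], "yaw": 0},
    {"claw": -1, "delta_pos": [3.6, 0.14, 0], "yaw": 0},
    {"claw": -1, "delta_pos": [3.6, 0.14, 0.5], "yaw": 0},
    {"claw": -1, "delta_pos": [3.6, 0.14, 1], "yaw": 0},
    {"claw": -1, "delta_pos": [3.6, 0.14, 1], "yaw": 0},
    {"claw": -1, "delta_pos": [3.6, 0.14, 1], "yaw": 0},
    {"claw": -1, "delta_pos": [0, 0, 0], "yaw": 0},
    {"claw": -1, "delta_pos": [0, 0, 0], "yaw": 0},
  ],
)

```text
clock: 11.85
eef_pos: [635.4, -75.2, 270.1]
tcp_rot: [-3.14, 0.001, 0.978]
contact_force: [0.4, -0.3, 0.2]
opening: 1.0
grasp_force: 0.0
```

```bash
python3 go.py 636.5 -75.5 171 56; python3 - <<'E'
from h import *; from rig import r
for n,q,c,cap in(("top",(461,275),(365,211),(352,286)),("side",(345,370),(372,282),(294,295))):
    f=r.grab_frame(n);pickle.dump(f,open(f"pics/{n}4.pkl","wb")); m=masks(f); P=cloud(f)
    near=np.hypot(P[...,0]-508,P[...,1]+250)<110
    mm=m["red"]&near&(P[...,2]>55); print(n,"plate",rect(f,mm.astype(np.uint8),69),np.round(np.median(P[mm][:,2]),1))
    mm=m["bright"]&(np.hypot(P[...,0]-636,P[...,1]+75)<50)&(P[...,2]<35); print("ring",mm.sum(), circ(f,blob(mm,c),18) if mm.sum()>100 else "")
    mm=m["red"]&(np.hypot(P[...,0]-488,P[...,1]+53)<60); print("cap",rect(f,mm.astype(np.uint8),12) if mm.sum()>200 else "")
f=pickle.load(open("pics/side4.pkl","rb"));cv2.imwrite("pics/side4c.png",cv2.resize(f["img"][180:460,260:530],None,fx=2.1,fy=2.1))
E
```

```text
at [635.4 -75.2 270.1] yaw 56.1 | shift cm (before turning) [0.04 0.11 9.91] | 9.9 | turn rad 0.001 | f [ 0.4 -0.3  0.2] open 1.0 t 11.8Traceback (most recent call last):
  File "<stdin>", line 5, in <module>
  File "h.py", line 21, in rect
    p=cast(f,outline(m),h)[:,:2].astype(np.float32)
             ~~~~~~~^^^
  File "h.py", line 18, in outline
    def outline(m): return max(cv2.findContours(m,cv2.RETR_EXTERNAL,cv2.CHAIN_APPROX_NONE)[0],key=len)[:,0,:]
                           ~~~^^^^^^^^^^^^^^^^^^^^^^^^^^^^^^^^^^^^^^^^^^^^^^^^^^^^^^^^^^^^^^^^^^^^^^^^
ValueError: max() iterable argument is empty
```

```bash
python3 - <<'E'
from h import *; from rig import r
for n,q,c,cap in(("top",(461,275),(365,211),(352,286)),("side",(345,370),(372,282),(294,295))):
    f=r.grab_frame(n);pickle.dump(f,open(f"pics/{n}4.pkl","wb")); m=masks(f); P=cloud(f)
    mm=m["red"]&(np.hypot(P[...,0]-508,P[...,1]+250)<110)&(P[...,2]>55); print(n,"plate",mm.sum(),rect(f,mm.astype(np.uint8),69) if mm.sum()>200 else "",np.round(np.median(P[mm][:,2]),1))
    mm=m["bright"]&(np.hypot(P[...,0]-636,P[...,1]+75)<50)&(P[...,2]<35); print("ring",mm.sum(), circ(f,blob(mm,c),18) if mm.sum()>100 else "")
    mm=m["red"]&(np.hypot(P[...,0]-488,P[...,1]+53)<60); print("cap",mm.sum(),rect(f,mm.astype(np.uint8),12) if mm.sum()>200 else "")
i=[cv2.resize(pickle.load(open(f"pics/{n}4.pkl","rb"))["img"],(400,300)) for n in("top","side")];cv2.imwrite("pics/both4.png",np.hstack(i))
E
```

```text
top plate 0  nan
ring 0 
cap 0 
side plate 153  67.3
ring 879 (array([638.1, -76.8]), array([64.6, 96.2]))
cap 658 (array([488.8, -52.1]), array([55.9, 57.1]), -60.9)
  return _methods._mean(a, axis=axis, dtype=dtype,
  ret = ret.dtype.type(ret / rcount)
```

View pics/both4.png

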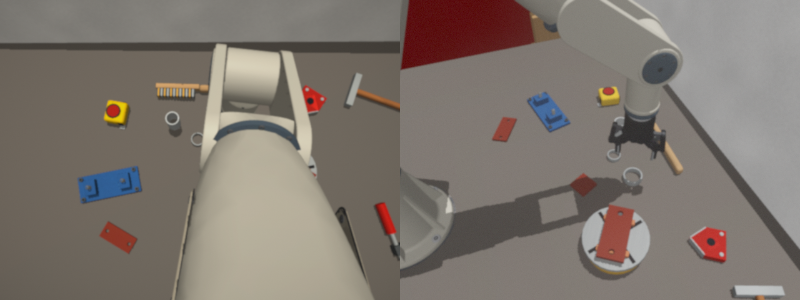

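The plate lies on both bars, partly shadowed. The top view is blocked by the arm. Measuring the plate with a hue mask in the side view.

```bash
cat >> h.py <<'E'
def redhue(f,floor=25):
    b,g,r=[f["img"][...,i].astype(int) for i in range(3)]
    return (r>floor)&(r>1.8*g)&(r>1.8*b)&(g<1.4*b+8)
E
python3 - <<'E'
from h import *
f=pickle.load(open("pics/side4.pkl","rb"));P=cloud(f)
m=redhue(f)&(np.hypot(P[...,0]-508,P[...,1]+250)<110)&(P[...,2]>63)
m=cv2.morphologyEx(m.astype(np.uint8),cv2.MORPH_CLOSE,np.ones((5,5)))
print(m.sum(),rect(f,blob(m,(345,370)),69),np.round(np.median(P[m>0][:,2]),1))
E
python3 go.py 636.6 -75.8 171 56
```

```text
3371 (array([ 508.5, -249.6]), array([ 65. , 139.1]), 56.0) 69.8
at [635.5 -75.9 270.8] yaw 56.0 | shift cm (before turning) [0.07 0.09 9.98] | 10.0 | turn rad -0.001 | f [0.4 0.1 0.6] open 0.998 t 12.0
```

Emit:
apply_moves(
  deltas=[
    {"claw": -1, "delta_pos": [0.07, 0.09, 3], "yaw": 0},
    {"claw": -1, "delta_pos": [0, 0, 3], "yaw": 0},
    {"claw": -1, "delta_pos": [0, 0, 2.5], "yaw": 0},
    {"claw": -1, "delta_pos": [0, 0, 1.3], "yaw": 0},
    {"claw": -1, "delta_pos": [0, 0, 0], "yaw": 0},
    {"claw": -1, "delta_pos": [0, 0, 0], "yaw": 0},
  ],
)

```text
clock: 12.75
eef_pos: [637.5, -75.2, 173.7]
tcp_rot: [3.14, -0.001, 0.978]
contact_force: [0.9, -0.4, 1.0]
opening: 1.0
grasp_force: 0.0
```

```bash
python3 go.py 636.6 -75.8 171 56
```

```text
at [637.5 -75.2 173.7] yaw 56.0 | shift cm (before turning) [-0.1  -0.05  0.27] | 0.3 | turn rad 0.0 | f [ 0.9 -0.4  1. ] open 1.0 t 12.8
```

Emit:
apply_moves(
  deltas=[
    {"claw": -1, "delta_pos": [-0.08, 0, 0.25], "yaw": 0},
    {"claw": -0.5, "delta_pos": [0, 0, 0], "yaw": 0},
    {"claw": -0.4, "delta_pos": [0, 0, 0], "yaw": 0},
    {"claw": 0, "delta_pos": [0, 0, 0], "yaw": 0},
    {"claw": 0.2, "delta_pos": [0, 0, 0], "yaw": 0},
    {"claw": 0.2, "delta_pos": [0, 0, 0], "yaw": 0},
    {"claw": 0.2, "delta_pos": [0, 0, 0], "yaw": 0},
  ],
  grip_force=40,
)

```text
clock: 13.62
eef_pos: [636.6, -75.6, 171.0]
tcp_rot: [-3.142, -0.0, 0.978]
contact_force: [-2.3, 0.8, 7.8]
opening: 0.668
grasp_force: 41.3
```

Emit:
apply_moves(
  deltas=[
    {"claw": 0.2, "delta_pos": [0, 0, -0.5], "yaw": 0},
    {"claw": 0.2, "delta_pos": [0, 0, -1.5], "yaw": 0},
    {"claw": 0.2, "delta_pos": [0, 0, -3], "yaw": 0},
    {"claw": 0.2, "delta_pos": [0, 0, -3], "yaw": 0},
    {"claw": 0.2, "delta_pos": [0, 0, -3], "yaw": 0},
    {"claw": 0.2, "delta_pos": [0, 0, 0], "yaw": 0},
  ],
)

```text
clock: 14.38
eef_pos: [637.7, -75.7, 283.5]
tcp_rot: [3.137, -0.002, 0.978]
contact_force: [0.3, -0.4, -0.8]
opening: 0.67
grasp_force: 43.0
```

```bash
python3 go.py 508.5 -249.6 280 56
```

```text
at [637.7 -75.7 283.5] yaw 56.0 | shift cm (before turning) [-21.64  -1.     0.35] | 21.7 | turn rad 0.0 | f [ 0.3 -0.4 -0.8] open 0.67 t 14.4
```

Emit:
apply_moves(
  deltas=[
    {"claw": 0.2, "delta_pos": [-3, -0.14, 0], "yaw": 0},
    {"claw": 0.2, "delta_pos": [-3, -0.14, 0], "yaw": 0},
    {"claw": 0.2, "delta_pos": [-3, -0.14, 0], "yaw": 0},
    {"claw": 0.2, "delta_pos": [-3, -0.14, 0], "yaw": 0},
    {"claw": 0.2, "delta_pos": [-3, -0.14, 0], "yaw": 0},
    {"claw": 0.2, "delta_pos": [-3, -0.14, 0], "yaw": 0},
    {"claw": 0.2, "delta_pos": [-3, -0.14, 0], "yaw": 0},
    {"claw": 0.2, "delta_pos": [-0.6, 0, 0], "yaw": 0},
  ],
)

```text
clock: 15.38
eef_pos: [506.6, -250.2, 279.4]
tcp_rot: [-3.14, 0.0, 0.976]
contact_force: [0.5, 0.6, -0.3]
opening: 0.669
grasp_force: 43.0
```

Emit:
apply_moves(
  deltas=[
    {"claw": 0.2, "delta_pos": [0, 0, 1.5], "yaw": 0},
    {"claw": 0.2, "delta_pos": [0, 0, 1], "yaw": 0},
    {"claw": 0.2, "delta_pos": [0, 0, 0], "yaw": 0},
    {"claw": 0.2, "delta_pos": [0, 0, 0], "yaw": 0},
  ],
)

```text
clock: 15.88
eef_pos: [508.2, -248.9, 255.0]
tcp_rot: [-3.141, 0.0, 0.979]
contact_force: [-0.4, -0.4, -0.6]
opening: 0.671
grasp_force: 43.0
```

```bash
python3 go.py 508.5 -249.6 240 56; python3 - <<'E'
from h import *; from rig import r
i=[]
for n in("top","side"):
    f=r.grab_frame(n);pickle.dump(f,open(f"pics/{n}5.pkl","wb"));P=cloud(f)
    u,v=(461,275) if n=="top" else (345,375)
    i.append(cv2.resize(f["img"][v-110:v+60,u-85:u+85],(400,400),interpolation=cv2.INTER_CUBIC))
cv2.imwrite("pics/both5.png",np.hstack(i))
E
```

```text
at [ 508.2 -248.9  255. ] yaw 56.1 | shift cm (before turning) [-0.04  0.07  1.5 ] | 1.5 | turn rad 0.001 | f [-0.4 -0.4 -0.6] open 0.671 t 15.9
```

View pics/both5.png

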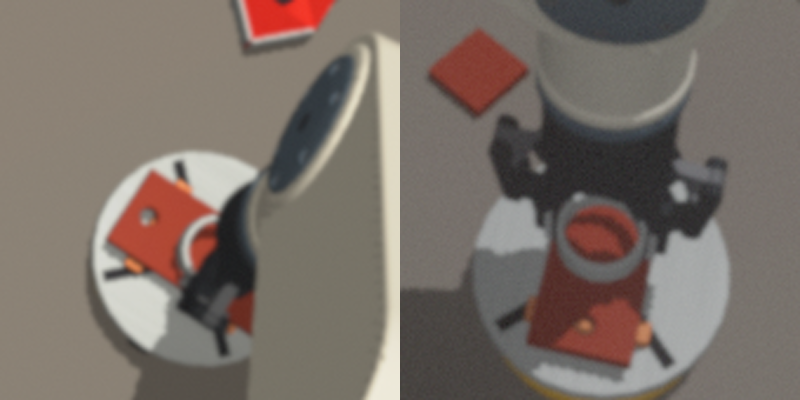

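Collar hangs level over the middle of the plate. Lowering.

Emit:
apply_moves(
  deltas=[
    {"claw": 0.2, "delta_pos": [0, 0.05, 0.5], "yaw": 0},
    {"claw": 0.2, "delta_pos": [0, 0, 0.4], "yaw": 0},
    {"claw": 0.2, "delta_pos": [0, 0, 0.3], "yaw": 0},
    {"claw": 0.2, "delta_pos": [0, 0, 0.15], "yaw": 0},
    {"claw": 0.2, "delta_pos": [0, 0, 0.1], "yaw": 0},
    {"claw": 0.2, "delta_pos": [0, 0, 0], "yaw": 0},
  ],
)

```text
clock: 16.73
eef_pos: [508.2, -249.5, 240.6]
tcp_rot: [-3.142, -0.0, 0.978]
contact_force: [-0.1, 0.5, -1.8]
opening: 0.674
grasp_force: 43.0
```

Emit:
apply_moves(
  deltas=[
    {"claw": 0.2, "delta_pos": [0, 0, 0.05], "yaw": 0},
    {"claw": 0.2, "delta_pos": [0, 0, 0.05], "yaw": 0},
    {"claw": 0.2, "delta_pos": [0, 0, 0], "yaw": 0},
  ],
)

```text
clock: 17.1
eef_pos: [508.3, -249.6, 240.0]
tcp_rot: [3.141, -0.0, 0.978]
contact_force: [-1.9, 0.3, 3.2]
opening: 0.669
grasp_force: 43.3
```

Emit:
apply_moves(
  deltas=[
    {"claw": -0.4, "delta_pos": [0, 0, 0], "yaw": 0},
    {"claw": -0.5, "delta_pos": [0, 0, 0], "yaw": 0},
    {"claw": -1, "delta_pos": [0, 0, 0], "yaw": 0},
    {"claw": -1, "delta_pos": [0, 0, 0], "yaw": 0},
    {"claw": -1, "delta_pos": [0, 0, -1], "yaw": 0},
    {"claw": -1, "delta_pos": [0, 0, -3], "yaw": 0},
    {"claw": -1, "delta_pos": [0, 0, -4], "yaw": 0},
    {"claw": -1, "delta_pos": [0, 0, 0], "yaw": 0},
  ],
)

```text
clock: 18.1
eef_pos: [509.3, -250.1, 323.3]
tcp_rot: [3.135, -0.001, 0.978]
contact_force: [0.0, 0.6, -0.2]
opening: 1.004
grasp_force: 0.0
```

```bash
python3 go.py 664 95 300 56; python3 - <<'E'
from h import *
f=pickle.load(open("pics/top0.pkl","rb"));P=cloud(f)
m=(np.hypot(P[...,0]-665,P[...,1]-95)<45)&(P[...,2]>62)&(P[...,2]<80); print("top rim",m.sum(),circ(f,blob(m,(276,190)),70))
m=blob(masks(f)["bright"],(276,186));q=P[m>0];q=q[q[:,2]>60];print(np.round((q[:,:2].min(0)+q[:,:2].max(0))/2,1))
f=pickle.load(open("pics/side0.pkl","rb"));P=cloud(f)
m=(np.hypot(P[...,0]-665,P[...,1]-95)<45)&(P[...,2]>64)&(P[...,2]<80); print("side rim",m.sum(),circ(f,blob(m,(353,195)),70))
m=blob((np.hypot(P[...,0]-665,P[...,1]-95)<45)&(P[...,2]>10)&(P[...,2]<60),(353,205));q=P[m>0];print("side wall x range",np.round(np.percentile(q[:,0],[0,2,50,98,100]),1),"ymin",np.round(np.percentile(q[:,1],[2,50]),1))
E
```

```text
at [ 509.3 -250.1  323.3] yaw 56.0 | shift cm (before turning) [37.26 -6.46  2.33] | 37.9 | turn rad 0.0 | f [ 0.   0.6 -0.2] open 1.004 t 18.1
top rim 171 (array([664.7,  95.9]), array([40.2, 41.6]))
[561.3  58.5]
side rim 182 (array([665.2,  93.5]), array([41.2, 46.6]))
side wall x range [644.4 645.4 657.7 682.  686.2] ymin [73.8 78.9]
```

Tube axis is at about (665,95). Moving above it.

Emit:
apply_moves(
  deltas=[
    {"claw": -1, "delta_pos": [3.5, -0.6, 0], "yaw": 0},
    {"claw": -1, "delta_pos": [4.5, -0.78, 0], "yaw": 0},
    {"claw": -1, "delta_pos": [4.5, -0.78, 0], "yaw": 0},
    {"claw": -1, "delta_pos": [4.5, -0.78, 0], "yaw": 0},
    {"claw": -1, "delta_pos": [4.5, -0.78, 0], "yaw": 0},
    {"claw": -1, "delta_pos": [4.5, -0.78, 0], "yaw": 0},
    {"claw": -1, "delta_pos": [4.5, -0.78, 0], "yaw": 0},
    {"claw": -1, "delta_pos": [4.5, -0.78, 0], "yaw": 0},
  ],
)

```text
clock: 19.1
eef_pos: [653.8, 76.0, 319.0]
tcp_rot: [-3.141, 0.001, 0.978]
contact_force: [0.1, -0.0, 0.8]
opening: 1.0
grasp_force: 0.0
```

Emit:
apply_moves(
  deltas=[
    {"claw": -1, "delta_pos": [2.3, -0.4, 1], "yaw": 0},
    {"claw": -1, "delta_pos": [0, 0, 1], "yaw": 0},
    {"claw": -1, "delta_pos": [0, 0, 0], "yaw": 0},
    {"claw": -1, "delta_pos": [0, 0, 0], "yaw": 0},
  ],
)

```text
clock: 19.6
eef_pos: [662.8, 94.6, 299.5]
tcp_rot: [-3.141, 0.001, 0.976]
contact_force: [-0.2, 0.5, 0.2]
opening: 1.001
grasp_force: 0.0
```

```bash
python3 go.py 665 94.8 198 56; python3 - <<'E'
from h import *; from rig import r
for n in("top","side"):
    f=r.grab_frame(n);pickle.dump(f,open(f"pics/{n}6.pkl","wb"));P=cloud(f)
    m=redhue(f)&(np.hypot(P[...,0]-508,P[...,1]+250)<110)&(P[...,2]>63)&(P[...,2]<80)
    a=blob(cv2.morphologyEx(m.astype(np.uint8),cv2.MORPH_CLOSE,np.ones((9,9))),(461,275) if n=="top" else (345,370))
    print(n,"plate",a.sum(),rect(f,a,69) if a.sum()>300 else "")
    m=(np.hypot(P[...,0]-508,P[...,1]+250)<45)&(P[...,2]>79)&(P[...,2]<100); print("collar",m.sum(),[circ(f,blob(m,np.argwhere(m).mean(0)[::-1]),87)] if m.sum()>80 else "",np.round(np.median(P[m][:,2]),1))
    m=(np.hypot(P[...,0]-665,P[...,1]-95)<35)&(P[...,2]>62)&(P[...,2]<80); print("tube rim",m.sum(),circ(f,blob(m,np.argwhere(m).mean(0)[::-1]),70) if m.sum()>80 else "")
i=[cv2.resize(pickle.load(open(f"pics/{n}6.pkl","rb"))["img"],(400,300)) for n in("top","side")];cv2.imwrite("pics/both6.png",np.hstack(i))
E
```

```text
at [662.8  94.6 299.5] yaw 55.9 | shift cm (before turning) [ 0.15  0.17 10.15] | 10.2 | turn rad -0.001 | f [-0.2  0.5  0.2] open 1.001 t 19.6
top plate 2628 (array([ 508.4, -247.3]), array([ 67.3, 136.6]), 55.8)
collar 334 [(array([ 507. , -248.4]), array([56.1, 57.9]))] 86.7
tube rim 0 
side plate 1745 (array([ 494.2, -269.8]), array([63.4, 89.1]), 55.6)
collar 483 [(array([ 507.6, -251.8]), array([56.4, 59.5]))] 86.8
tube rim 205 (array([665.1,  93.1]), array([40.8, 48. ]))
```

View pics/both6.png

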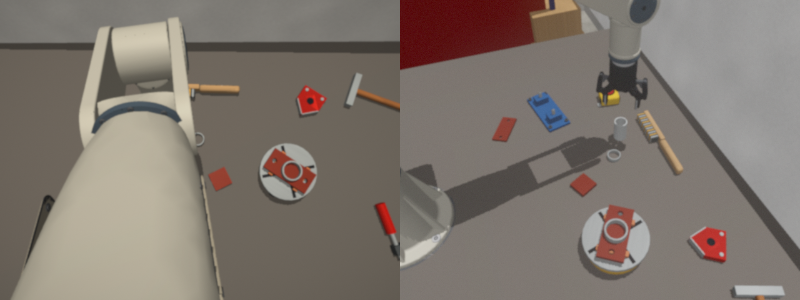

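Collar lies flat (top at 86.7) at about (507.5,-250), in the middle of the plate. Descending on the tube.

Emit:
apply_moves(
  deltas=[
    {"claw": -1, "delta_pos": [0.1, 0.1, 2.5], "yaw": 0},
    {"claw": -1, "delta_pos": [0, 0, 3], "yaw": 0},
    {"claw": -1, "delta_pos": [0, 0, 3], "yaw": 0},
    {"claw": -1, "delta_pos": [0, 0, 1.6], "yaw": 0},
    {"claw": -1, "delta_pos": [0, 0, 0], "yaw": 0},
    {"claw": -1, "delta_pos": [0, 0, 0], "yaw": 0},
  ],
)

```text
clock: 20.45
eef_pos: [665.1, 96.1, 199.9]
tcp_rot: [3.14, -0.001, 0.978]
contact_force: [1.0, 1.1, -0.5]
opening: 0.997
grasp_force: 0.0
```

```bash
python3 go.py 665 94.8 198 56
```

```text
at [665.1  96.1 199.9] yaw 56.0 | shift cm (before turning) [-0.11  0.07  0.19] | 0.2 | turn rad 0.0 | f [ 1.   1.1 -0.5] open 0.997 t 20.4
```

Emit:
apply_moves(
  deltas=[
    {"claw": -0.5, "delta_pos": [-0.1, 0.07, 0.2], "yaw": 0},
    {"claw": -0.2, "delta_pos": [0, 0, 0], "yaw": 0},
    {"claw": 0.1, "delta_pos": [0, 0, 0], "yaw": 0},
    {"claw": 0.4, "delta_pos": [0, 0, 0], "yaw": 0},
    {"claw": 0.4, "delta_pos": [0, 0, 0], "yaw": 0},
    {"claw": 0.4, "delta_pos": [0, 0, 0], "yaw": 0},
    {"claw": 0.4, "delta_pos": [0, 0, 0], "yaw": 0},
    {"claw": 0.4, "delta_pos": [0, 0, 0], "yaw": 0},
  ],
)

```text
clock: 21.45
eef_pos: [664.7, 95.0, 197.4]
tcp_rot: [3.141, -0.0, 0.978]
contact_force: [-1.2, -1.7, 6.4]
opening: 0.49
grasp_force: 40.3
```

Emit:
apply_moves(
  deltas=[
    {"claw": 0.4, "delta_pos": [0, 0, -0.5], "yaw": 0},
    {"claw": 0.4, "delta_pos": [0, 0, -2], "yaw": 0},
    {"claw": 0.4, "delta_pos": [0, 0, -3], "yaw": 0},
    {"claw": 0.4, "delta_pos": [0, 0, -3], "yaw": 0},
    {"claw": 0.4, "delta_pos": [0, 0, -3], "yaw": 0},
    {"claw": 0.4, "delta_pos": [0, 0, -3], "yaw": 0},
    {"claw": 0.4, "delta_pos": [0, 0, 0], "yaw": 0},
  ],
)

```text
clock: 22.32
eef_pos: [665.3, 95.1, 345.4]
tcp_rot: [3.137, -0.004, 0.978]
contact_force: [0.6, -0.9, -2.8]
opening: 0.489
grasp_force: 41.0
```

```bash
python3 go.py 507.8 -250 340 56
```

```text
at [665.3  95.1 345.4] yaw 56.0 | shift cm (before turning) [-37.42   6.22   0.54] | 37.9 | turn rad 0.0 | f [ 0.6 -0.9 -2.8] open 0.489 t 22.3
```

Emit:
apply_moves(
  deltas=[
    {"claw": 0.4, "delta_pos": [-2, 0.33, 0], "yaw": 0},
    {"claw": 0.4, "delta_pos": [-4, 0.66, 0], "yaw": 0},
    {"claw": 0.4, "delta_pos": [-4, 0.66, 0], "yaw": 0},
    {"claw": 0.4, "delta_pos": [-4, 0.66, 0], "yaw": 0},
    {"claw": 0.4, "delta_pos": [-4, 0.66, 0], "yaw": 0},
    {"claw": 0.4, "delta_pos": [-4, 0.66, 0], "yaw": 0},
    {"claw": 0.4, "delta_pos": [-4, 0.66, 0], "yaw": 0},
    {"claw": 0.4, "delta_pos": [-4, 0.66, 0], "yaw": 0},
  ],
)

```text
clock: 23.32
eef_pos: [535.9, -183.0, 340.3]
tcp_rot: [-3.139, 0.001, 0.978]
contact_force: [0.8, -0.3, -2.5]
opening: 0.489
grasp_force: 41.0
```

Emit:
apply_moves(
  deltas=[
    {"claw": 0.4, "delta_pos": [-4, 0.66, 1], "yaw": 0},
    {"claw": 0.4, "delta_pos": [-3.2, 0.6, 1], "yaw": 0},
    {"claw": 0.4, "delta_pos": [0, 0, 1], "yaw": 0},
    {"claw": 0.4, "delta_pos": [0, 0, 1], "yaw": 0},
    {"claw": 0.4, "delta_pos": [0, 0, 0], "yaw": 0},
    {"claw": 0.4, "delta_pos": [0, 0, 0], "yaw": 0},
  ],
)

```text
clock: 24.08
eef_pos: [508.5, -247.6, 301.7]
tcp_rot: [-3.142, -0.0, 0.979]
contact_force: [0.6, -0.1, -2.2]
opening: 0.486
grasp_force: 41.0
```

```bash
python3 go.py 507.8 -250 266.5 56; python3 - <<'E'
from h import *; from rig import r
i=[]
for n in("top","side"):
    f=r.grab_frame(n);pickle.dump(f,open(f"pics/{n}7.pkl","wb"));P=cloud(f)
    u,v=(461,275) if n=="top" else (345,375)
    i.append(cv2.resize(f["img"][v-110:v+40,u-75:u+75],(400,400),interpolation=cv2.INTER_CUBIC))
cv2.imwrite("pics/both7.png",np.hstack(i))
E
```

```text
at [ 508.5 -247.6  301.7] yaw 56.1 | shift cm (before turning) [-0.23  0.08  3.52] | 3.5 | turn rad 0.002 | f [ 0.6 -0.1 -2.2] open 0.486 t 24.1
```

View pics/both7.png

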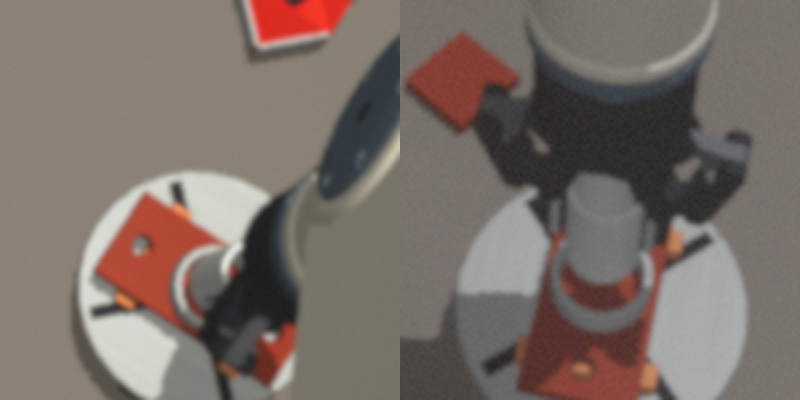

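The tube hangs upright just above the collar. I'm correcting by 2 mm and then lowering.

Emit:
apply_moves(
  deltas=[
    {"claw": 0.4, "delta_pos": [-0.22, 0.07, 0.6], "yaw": 0},
    {"claw": 0.4, "delta_pos": [0, 0, 0.6], "yaw": 0},
    {"claw": 0.4, "delta_pos": [0, 0, 0], "yaw": 0},
    {"claw": 0.4, "delta_pos": [0, 0, 0], "yaw": 0},
  ],
)

```text
clock: 24.68
eef_pos: [507.5, -250.5, 289.6]
tcp_rot: [-3.141, 0.0, 0.978]
contact_force: [-0.4, -0.4, -2.5]
opening: 0.49
grasp_force: 41.0
```

Emit:
apply_moves(
  deltas=[
    {"claw": 0.4, "delta_pos": [0.05, 0, 0.4], "yaw": 0},
    {"claw": 0.4, "delta_pos": [0, 0, 0.4], "yaw": 0},
    {"claw": 0.4, "delta_pos": [0, 0, 0.4], "yaw": 0},
    {"claw": 0.4, "delta_pos": [0, 0, 0.4], "yaw": 0},
    {"claw": 0.4, "delta_pos": [0, 0, 0.4], "yaw": 0},
    {"claw": 0.4, "delta_pos": [0, 0, 0.2], "yaw": 0},
    {"claw": 0.4, "delta_pos": [0, 0, 0], "yaw": 0},
  ],
)

```text
clock: 25.55
eef_pos: [507.7, -250.1, 267.5]
tcp_rot: [-3.141, 0.0, 0.978]
contact_force: [-1.0, 0.0, -2.5]
opening: 0.489
grasp_force: 41.0
```

In the bore with no side force, 1 mm above the plate.

Emit:
apply_moves(
  deltas=[
    {"claw": 0.4, "delta_pos": [0, 0, 0.08], "yaw": 0},
    {"claw": 0.4, "delta_pos": [0, 0, 0.07], "yaw": 0},
    {"claw": 0.4, "delta_pos": [0, 0, 0], "yaw": 0},
  ],
)

```text
clock: 25.92
eef_pos: [507.8, -250.1, 266.4]
tcp_rot: [3.141, -0.0, 0.978]
contact_force: [-1.1, 0.6, -0.2]
opening: 0.49
grasp_force: 41.1
```

Emit:
apply_moves(
  deltas=[
    {"claw": 0.4, "delta_pos": [0, 0, 0.05], "yaw": 0},
    {"claw": 0.4, "delta_pos": [0, 0, 0], "yaw": 0},
    {"claw": -0.05, "delta_pos": [0, 0, 0], "yaw": 0},
    {"claw": -0.2, "delta_pos": [0, 0, 0], "yaw": 0},
    {"claw": -0.6, "delta_pos": [0, 0, 0], "yaw": 0},
    {"claw": -1, "delta_pos": [0, 0, 0], "yaw": 0},
    {"claw": -1, "delta_pos": [0, 0, 0], "yaw": 0},
    {"claw": -1, "delta_pos": [0, 0, 0], "yaw": 0},
  ],
)

```text
clock: 26.92
eef_pos: [507.8, -250.1, 265.7]
tcp_rot: [3.142, 0.0, 0.978]
contact_force: [0.7, -0.6, -0.6]
opening: 0.999
grasp_force: 0.0
```

Emit:
apply_moves(
  deltas=[
    {"claw": -1, "delta_pos": [0, 0, -1], "yaw": 0},
    {"claw": -1, "delta_pos": [0, 0, -3], "yaw": 0},
    {"claw": -1, "delta_pos": [0, 0, -4], "yaw": 0},
    {"claw": -1, "delta_pos": [0, 0, -3], "yaw": 0},
    {"claw": -1, "delta_pos": [0, 0, 0], "yaw": 0},
  ],
)

```text
clock: 27.55
eef_pos: [508.4, -250.4, 378.8]
tcp_rot: [3.136, -0.001, 0.978]
contact_force: [-0.4, 0.0, -0.5]
opening: 0.997
grasp_force: 0.0
```

```bash
python3 go.py 488.3 -52.5 300 28; python3 - <<'E'
from h import *
for n,q in(("top",(352,286)),("side",(294,295))):
    f=pickle.load(open(f"pics/{n}0.pkl","rb")); m=blob(redhue(f)&(abs(np.indices((480,640))[1]-q[0])<40)&(abs(np.indices((480,640))[0]-q[1])<40),q); print(n,rect(f,m,12))
E
```

```text
at [ 508.4 -250.4  378.8] yaw 56.0 | shift cm (before turning) [ 15.29 -12.73   7.88] | 21.4 | turn rad 0.489 | f [-0.4  0.  -0.5] open 0.997 t 27.6
top (array([488.7, -49.6]), array([54.2, 54.7]), -63.6)
side (array([487.9, -51.8]), array([54.5, 54.6]), -63.8)
```

Cap is at (488.4,-51) with edges at 26.3°. Moving over it.

Emit:
apply_moves(
  deltas=[
    {"claw": -1, "delta_pos": [3, -2.5, 0], "yaw": 0},
    {"claw": -1, "delta_pos": [4.2, -3.5, 0], "yaw": 0},
    {"claw": -1, "delta_pos": [4.2, -3.5, 1], "yaw": 0},
    {"claw": -1, "delta_pos": [4, -3.3, 3], "yaw": 0},
    {"claw": -1, "delta_pos": [0, 0, 3], "yaw": 0.173},
    {"claw": -1, "delta_pos": [0, 0, 3], "yaw": 0.173},
    {"claw": -1, "delta_pos": [0, 0, 0], "yaw": 0.173},
    {"claw": -1, "delta_pos": [0, 0, 0], "yaw": 0},
  ],
)

```text
clock: 28.55
eef_pos: [487.3, -50.7, 274.8]
tcp_rot: [-3.141, 0.002, 0.46]
contact_force: [-0.1, -0.7, -0.2]
opening: 1.002
grasp_force: 0.0
```

```bash
python3 go.py 488.4 -51 169 26.3; python3 - <<'E'
from h import *; from rig import r
i=[]
for n in("top","side"):
    f=r.grab_frame(n);P=cloud(f)
    d=np.hypot(P[...,0]-508,P[...,1]+250)
    m=(d<35)&(P[...,2]>131)&(P[...,2]<150); print(n,"rim",m.sum(),circ(f,blob(m,np.argwhere(m).mean(0)[::-1]),139) if m.sum()>80 else "",np.round(np.median(P[m][:,2]),1))
    m=redhue(f)&(np.hypot(P[...,0]-488,P[...,1]+51)<60)&(P[...,2]<30); print("cap",m.sum(),rect(f,m.astype(np.uint8),12) if m.sum()>200 else "")
    u,v=(461,275) if n=="top" else (320,320)
    i.append(cv2.resize(f["img"][v-110:v+90,u-100:u+100],(400,400),interpolation=cv2.INTER_CUBIC))
cv2.imwrite("pics/both8.png",np.hstack(i))
E
```

```text
at [487.3 -50.7 274.8] yaw 26.4 | shift cm (before turning) [ 0.09  0.08 10.58] | 10.6 | turn rad 0.001 | f [-0.1 -0.7 -0.2] open 1.002 t 28.6
top rim 231 (array([ 507.9, -247.2]), array([40.4, 42.1])) 138.8
cap 3 
side rim 341 (array([ 508.2, -250.9]), array([40.6, 44.3])) 138.9
cap 751 (array([487.4, -52. ]), array([55.2, 55.5]), 25.9)
```

View pics/both8.png

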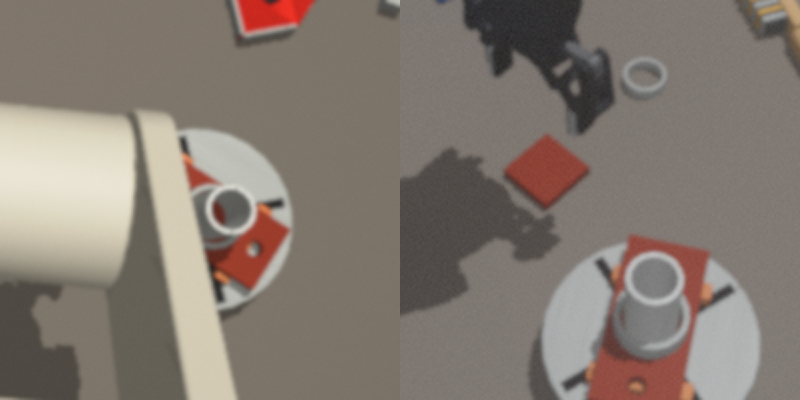

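Tube stands upright in the collar on the plate (rim at 138.8 as required, centre about (508,-249.5)). Descending on the cap.

Emit:
apply_moves(
  deltas=[
    {"claw": -1, "delta_pos": [0.07, 0.05, 3], "yaw": 0},
    {"claw": -1, "delta_pos": [0, 0, 3], "yaw": 0},
    {"claw": -1, "delta_pos": [0, 0, 3], "yaw": 0},
    {"claw": -1, "delta_pos": [0, 0, 1.3], "yaw": 0},
    {"claw": -1, "delta_pos": [0, 0, 0], "yaw": 0},
    {"claw": -1, "delta_pos": [0, 0, 0], "yaw": 0},
  ],
)

```text
clock: 29.4
eef_pos: [489.0, -51.0, 173.6]
tcp_rot: [3.141, -0.001, 0.459]
contact_force: [0.7, -0.2, 1.0]
opening: 0.999
grasp_force: 0.0
```

```bash
python3 go.py 488.2 -51 169 26.3
```

```text
at [489.  -51.  173.6] yaw 26.3 | shift cm (before turning) [-0.07 -0.04  0.46] | 0.5 | turn rad 0.0 | f [ 0.7 -0.2  1. ] open 0.999 t 29.4
```

Emit:
apply_moves(
  deltas=[
    {"claw": -1, "delta_pos": [-0.06, -0.03, 0.4], "yaw": 0},
    {"claw": -0.5, "delta_pos": [0, 0, 0], "yaw": 0},
    {"claw": -0.3, "delta_pos": [0, 0, 0], "yaw": 0},
    {"claw": 0.2, "delta_pos": [0, 0, 0], "yaw": 0},
    {"claw": 0.2, "delta_pos": [0, 0, 0], "yaw": 0},
    {"claw": 0.2, "delta_pos": [0, 0, 0], "yaw": 0},
    {"claw": 0.2, "delta_pos": [0, 0, 0], "yaw": 0},
  ],
  grip_force=50,
)

```text
clock: 30.28
eef_pos: [488.0, -51.0, 169.6]
tcp_rot: [3.141, -0.001, 0.459]
contact_force: [-2.6, -0.3, 12.8]
opening: 0.643
grasp_force: 54.4
```

Emit:
apply_moves(
  deltas=[
    {"claw": 0.2, "delta_pos": [0, 0, -0.5], "yaw": 0},
    {"claw": 0.2, "delta_pos": [0, 0, -2], "yaw": 0},
    {"claw": 0.2, "delta_pos": [0, 0, -4], "yaw": 0},
    {"claw": 0.2, "delta_pos": [0, 0, -4], "yaw": 0},
    {"claw": 0.2, "delta_pos": [0, 0, -4], "yaw": 0},
    {"claw": 0.2, "delta_pos": [0, 0, -4], "yaw": -0.173},
    {"claw": 0.2, "delta_pos": [0, 0, 0], "yaw": -0.173},
    {"claw": 0.2, "delta_pos": [0, 0, 0], "yaw": -0.173},
  ],
)

```text
clock: 31.28
eef_pos: [487.6, -50.9, 354.3]
tcp_rot: [3.141, -0.0, 0.984]
contact_force: [-0.3, 0.5, -3.4]
opening: 0.641
grasp_force: 54.3
```

```bash
python3 go.py 508 -249.8 350 56
```

```text
at [487.6 -50.9 354.3] yaw 56.4 | shift cm (before turning) [-15.42  12.72   0.43] | 20.0 | turn rad 0.006 | f [-0.3  0.5 -3.4] open 0.641 t 31.3
```

Emit:
apply_moves(
  deltas=[
    {"claw": 0.2, "delta_pos": [-2, 1.65, 0], "yaw": 0},
    {"claw": 0.2, "delta_pos": [-3.4, 2.8, 0], "yaw": 0},
    {"claw": 0.2, "delta_pos": [-3.4, 2.8, 0], "yaw": 0},
    {"claw": 0.2, "delta_pos": [-3.4, 2.8, 0], "yaw": 0},
    {"claw": 0.2, "delta_pos": [-3.2, 2.67, 0], "yaw": 0},
    {"claw": 0.2, "delta_pos": [0, 0, 1], "yaw": 0},
    {"claw": 0.2, "delta_pos": [0, 0, 1], "yaw": 0},
    {"claw": 0.2, "delta_pos": [0, 0, 0], "yaw": 0},
  ],
)

```text
clock: 32.28
eef_pos: [506.6, -248.6, 332.3]
tcp_rot: [-3.139, 0.0, 0.979]
contact_force: [-0.1, -0.2, -3.1]
opening: 0.638
grasp_force: 54.3
```

```bash
python3 go.py 508 -249.8 308.6 56; python3 - <<'E'
from h import *; from rig import r
for n in("top","side"):
    f=r.grab_frame(n);P=cloud(f)
    m=redhue(f)&(np.hypot(P[...,0]-508,P[...,1]+250)<60)&(P[...,2]>145); print(n,"cap",m.sum(),rect(f,m.astype(np.uint8),P[m][:,2].max()) if m.sum()>100 else "",np.round(np.percentile(P[m][:,2],[5,50,95]),1) if m.sum() else "")
    if n=="side": cv2.imwrite("pics/side9.png",cv2.resize(f["img"][260:440,255:435],(540,540),interpolation=cv2.INTER_CUBIC))
E
```

```text
at [ 506.6 -248.6  332.3] yaw 56.1 | shift cm (before turning) [-0.03  0.18  2.37] | 2.4 | turn rad 0.001 | f [-0.1 -0.2 -3.1] open 0.638 t 32.3
top cap 545 (array([ 501.4, -194.6]), array([25.3, 45.2]), -32.1) [173.2 175.2 267.2]
side cap 932 (array([ 489.8, -284.2]), array([48.4, 49.7]), 58.6) [174.3 176.1 177.9]
```

View pics/side9.png

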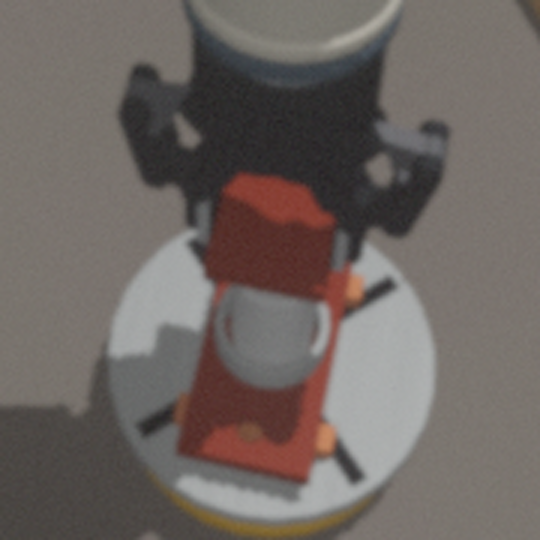

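Cap is level and in line above the tube. Lowering.

Emit:
apply_moves(
  deltas=[
    {"claw": 0.2, "delta_pos": [-0.05, 0.1, 0.8], "yaw": 0},
    {"claw": 0.2, "delta_pos": [0, 0, 0.6], "yaw": 0},
    {"claw": 0.2, "delta_pos": [0, 0, 0.4], "yaw": 0},
    {"claw": 0.2, "delta_pos": [0, 0, 0.2], "yaw": 0},
    {"claw": 0.2, "delta_pos": [0, 0, 0.1], "yaw": 0},
    {"claw": 0.2, "delta_pos": [0, 0, 0], "yaw": 0},
  ],
)

```text
clock: 33.12
eef_pos: [507.8, -250.8, 312.8]
tcp_rot: [3.141, -0.0, 0.978]
contact_force: [-0.4, 1.0, -3.9]
opening: 0.64
grasp_force: 54.3
```

```bash
python3 go.py 508 -249.8 308.6 56
```

```text
at [ 507.8 -250.8  312.8] yaw 56.0 | shift cm (before turning) [ 0.09 -0.04  0.42] | 0.4 | turn rad 0.0 | f [-0.4  1.  -3.9] open 0.64 t 33.1
```

Emit:
apply_moves(
  deltas=[
    {"claw": 0.2, "delta_pos": [0.08, 0, 0.2], "yaw": 0},
    {"claw": 0.2, "delta_pos": [0, 0, 0.1], "yaw": 0},
    {"claw": 0.2, "delta_pos": [0, 0, 0.05], "yaw": 0},
    {"claw": 0.2, "delta_pos": [0, 0, 0], "yaw": 0},
  ],
)

```text
clock: 33.62
eef_pos: [508.2, -250.1, 309.1]
tcp_rot: [-3.142, 0.0, 0.978]
contact_force: [0.6, 0.4, -3.7]
opening: 0.643
grasp_force: 54.3
```

Emit:
apply_moves(
  deltas=[
    {"claw": 0.2, "delta_pos": [0, 0, 0.06], "yaw": 0},
    {"claw": 0.2, "delta_pos": [0, 0, 0], "yaw": 0},
  ],
)

```text
clock: 33.88
eef_pos: [508.3, -250.1, 308.7]
tcp_rot: [3.141, -0.0, 0.978]
contact_force: [0.9, -0.2, -2.6]
opening: 0.64
grasp_force: 54.4
```

Emit:
apply_moves(
  deltas=[
    {"claw": 0.2, "delta_pos": [0, 0, 0.05], "yaw": 0},
    {"claw": 0.2, "delta_pos": [0, 0, 0.05], "yaw": 0},
    {"claw": 0.2, "delta_pos": [0, 0, 0], "yaw": 0},
  ],
)

```text
clock: 34.25
eef_pos: [508.4, -250.1, 308.6]
tcp_rot: [3.141, -0.0, 0.978]
contact_force: [-3.4, 1.4, 8.1]
opening: 0.639
grasp_force: 55.6
```

Seated. Releasing slowly.

Emit:
apply_moves(
  deltas=[
    {"claw": -0.32, "delta_pos": [0, 0, 0], "yaw": 0},
    {"claw": -0.4, "delta_pos": [0, 0, 0], "yaw": 0},
    {"claw": -0.7, "delta_pos": [0, 0, 0], "yaw": 0},
    {"claw": -1, "delta_pos": [0, 0, 0], "yaw": 0},
    {"claw": -1, "delta_pos": [0, 0, 0], "yaw": 0},
  ],
)

```text
clock: 34.88
eef_pos: [508.3, -250.1, 307.5]
tcp_rot: [-3.142, 0.0, 0.978]
contact_force: [-0.6, 0.2, -0.1]
opening: 1.0
grasp_force: 0.0
```

Emit:
apply_moves(
  deltas=[
    {"claw": -1, "delta_pos": [0, 0, -1], "yaw": 0},
    {"claw": -1, "delta_pos": [0, 0, -3], "yaw": 0},
    {"claw": -1, "delta_pos": [0, 0, -4], "yaw": 0},
    {"claw": -1, "delta_pos": [4, -4, -1], "yaw": 0},
    {"claw": -1, "delta_pos": [4, -4, 0], "yaw": 0},
    {"claw": -1, "delta_pos": [4, -4, 0], "yaw": 0},
    {"claw": -1, "delta_pos": [4, -4, 0], "yaw": 0},
    {"claw": -1, "delta_pos": [0, 0, 0], "yaw": 0},
  ],
)

```text
clock: 35.88
eef_pos: [464.2, -25.1, 398.4]
tcp_rot: [3.141, -0.001, 0.982]
contact_force: [-0.0, -0.4, -0.5]
opening: 1.001
grasp_force: 0.0
```

```bash
python3 - <<'E'
from h import *; from rig import r
i=[]
for n in("top","side"):
    f=r.grab_frame(n);P=cloud(f);d=np.hypot(P[...,0]-508,P[...,1]+250)
    m=redhue(f)&(d<60)&(P[...,2]>143)&(P[...,2]<165); print(n,"cap",m.sum(),rect(f,m.astype(np.uint8),151) if m.sum()>100 else "",np.round(np.median(P[m][:,2]),1))
    if m.sum()>100: print("tilt",np.round(np.linalg.lstsq(np.c_[P[m][:,:2],np.ones(m.sum())],P[m][:,2],rcond=None)[0][:2],3))
    u,v=(461,275) if n=="top" else (345,345)
    i.append(cv2.resize(f["img"][v-100:v+100,u-100:u+100],(400,400),interpolation=cv2.INTER_CUBIC))
cv2.imwrite("pics/both10.png",np.hstack(i)); s=r.sense(); print(s["clock"],s["eef_pos"],s["qvel"].round(3))
E
```

```text
top cap 940 (array([ 507.9, -247.4]), array([55.6, 56.1]), -34.1) 151.2
tilt [0.005 0.004]
side cap 1348 (array([ 508.9, -250.6]), array([54.9, 55.9]), -33.8) 151.8
tilt [-0.001  0.003]
35.975 [465.09730105 -27.55683593 398.30979096] [-0.035  0.012 -0.008 -0.004 -0.003 -0.001]
```

View pics/both10.png

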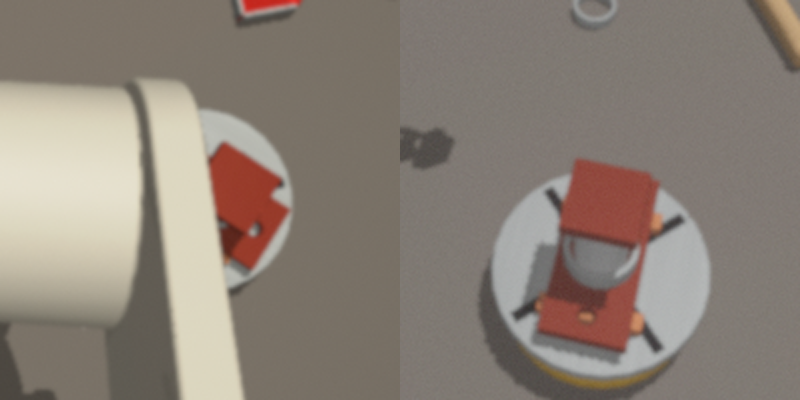

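The pedestal is complete: cap flat with its top at about 151 mm, at (508.4,-249), edges at -34° in line with the base plate. The arm is clear, so I'm handing in.

```bash
python3 -c "
from rig import r
print(r.sign_off())"
```

```text
the job is handed in; nothing more can be done
None
```

The pedestal is fitted up on the turntable (base plate, collar, tube and cap, all released), each part measured on its mark after placing, and the job is handed in at about 36 s, though sign-off returned no verdict.

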